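# Close the label printer, switch it on and print the tray's label

## Robot

A 6-joint arm with a two-finger parallel gripper is mounted at the origin on the work surface. World frame = base frame: x ahead of the robot, y to its left, z up, the work surface at z = 0. Lengths are in m, angles in rad, forces in N, time in s.
With the tool pointing down it reaches from about 0.425 to 1.125 m from the base axis. Payload 14.9 kg.
Tool frame: the origin (TCP) lies on the front face of the gripper's body, between the roots of the fingers; the fingertips stand arm.tips_ahead ahead of it and the grasp point (between the pads) lies 60 mm ahead of it (arm.tips_ahead is the distance from the TCP to the fingertips, in m); z points along the fingers, y is the line along which they close (so a half turn about z gives the same grasp; the last joint's range is limited). The gripper opens to 91 mm and grips with 3 to 60 N. Pads are 32 mm wide; open, the fingers measure 118 mm over their backs; the gripper's body (76 mm by 178 mm) begins 60 mm behind the grasp point.
Start: joints at [-1.236, 0.379, 1.734, -0, 1.028, -0.033], TCP at [0.252, -0.653, 0.292] pointing down, gripper open.
Joint ranges: [-2.77, 2.77], [-0.74, 2.19], [0, 2.66], [-1.06, 4.2], [0.31, 2.87], [-3.08, 3.08]. Speed limits (rad/s): [1.89, 1.89, 2.39, 3.14, 3.14, 3.14].

## Interface

Orientations are given as a 3x3 rotation matrix whose columns are the frame's x, y, z axes.
In Python, from workcell import arm gives the robot as it stands.
- The arm moves only by the shell command python3 -m crank 'ROWS' [OPENING] [FORCE]. ROWS is JSON, a list of rows, each a list of 4 numbers: the shift along the world's x, y, z as a fraction of full scale, then the turn about the world's z as a fraction of full scale. In form: [[dx, dy, dz, roll], ...]. A call has 1 to 20 rows; each row shifts and turns the commanded pose from where the row before left it; what a row does not reach is not made up. Full scale, the value 1, is 60 mm for a shift and 0.08 rad for a turn. A row lasts 1/8 s, in which the tool goes at most 62.5 mm and 10.7 degrees, less where a joint would pass 70% of its speed; a pose out of reach is approached as far as the arm can. A call with a number of a shift or a turn outside -1 to 1 is refused whole. A call with a gripper value outside its range is refused whole. OPENING is the closure, from 0 (fully open) to 1 (shut), set as the call begins (- or left out, the last holds). The fingers move at their own pace and stop on an object; FORCE is the grip in N (left out, the last holds). Time passes only in rows, so rows that do not move let the fingers close. It gives the time, the measured TCP pose, the force, the opening and the grip force at its end, in the units of the state.
- arm.state(): the state, without advancing time (a new reading comes with each control period).
- arm.camera(name): name is "side" or "top" or "wrist"; returns the picture (400x640x3 uint8, blue, green, red); there is no depth.
- arm.calibration(name): a dict with "fx", "fy", "cx", "cy" (pixels), "pose" (4x4, takes a point from camera to world coordinates); the wrist camera has in their place "mount" (4x4, takes a point from camera to tool coordinates, whose origin is the TCP and whose axes are the flange's). Camera axes: x right, y up, looking along -z (the intrinsics and any distortion apply to the point x, -y, -z); pixel columns grow to the right and rows downward; lengths in m; the calibration is good to about 2 mm. A picture is of the moment at which its call begins: read the wrist's pose just before it. calibration takes no time and is no camera call.
- arm.finish_job(): hands the job in; it is judged then, once.
Trained networks look in the newest picture that a camera, given by its name, has taken for a name from the list of things; names that differ only in an ending like _2 or _b are one class to them, and where a whole thing is asked for, a point or a joint stands for the part that bears it (a point fixed in the world has none). Each returns a list of dicts, best first, with "p" (0 to 1); they miss things now and then, are a little off and sometimes report something else, mostly with a low value. They report only what shows in the picture. A call takes as long as a camera call.
- arm.masks_of(name, camera): "pixels" (400x640 bool, what is visible of it) and "bbox" ([left, top, width, height] in pixels, round what is visible of it).
The state is a dict: "clock": time; "qpos": joint angles; "qvel": joint speeds; "joint_efforts": joint torques, N m; "ee_pos": TCP position; "ee_rot": TCP orientation; "wrist_force": force on the tool from outside, world axes, zero at the start; "wrist_torque": the same for the moment, N m; "grip_width": finger opening in m; "finger_force": force on a finger pad.
Only numpy, scipy, OpenCV 4.12 (cv2) and the standard library are available. Lean on these libraries where they do the work, as an engineer would, in place of code of your own. Each camera call takes 0.05 s, during which the arm holds its last target. There are 200 camera calls.

## Task

A new roll has just been loaded in the label printer and the weighed tray is waiting on the scale: push the printer's raised lid down until it is fully shut, then switch the printer on by pressing the raised half of its rocker, then press the scale's PRINT key (the long one at the lower right corner of the keypad) all the way in for a moment and let it come up again. Press no other key on the scale or the printer, do not open the lid any wider, and do not pick up, lift or shift the tray, its packs or anything else on the table.

Things in the scene. Friction and masses are not known exactly. Their poses are not given: they have to be found in the camera images.
- printer: Label printer, fixed to the table, in a pale grey plastic housing 250 deep x 200 wide and 155 mm high with the lid shut. Origin: centre of its underside, on the table. Its x axis points from its front to its rear (away from the robot, give or take the yaw), y to its left, z up. The flat front deck (x -125 to -65 mm) is 85 mm above the table; the rocker is on the deck's left (+y) part and a small round feed key (19 mm across) is on the right. Behind the deck stands the lid.
- printer_lid (a joint): Angle of the printer's lid, rad: 0 fully shut, growing as the front edge rises; starts at 0.38 to 0.55, mechanical stop at 1.3. The hinge runs along the printer's y at the rear. It is stiff enough to hold the lid wherever it is left (also shut); 2 to 4 N downward on the lid's top near the front closes it, and at 0 it meets a hard stop.
- printer_hinge (a point): Point on the lid's hinge axis at mid-width, 115 mm behind the printer's origin and 90 mm above the table; fixed to the printer.
- lid_top (a point): Point on the outer (top) face of the lid at mid-width, 38 mm behind the lid's front edge; a good place to push. It moves with the lid: in the lid's own frame it lies 145 mm in front of the hinge axis and 65 mm above it, so with the lid shut it is 155 mm above the table. The top face is flat, 186 deep x 200 mm wide. Its z axis is the lid's outward normal.
- rocker (a joint): Angle of the printer's black power rocker, rad: 0 = off, 0.40 = on. It is a seesaw with a V-shaped top on a stiff pivot: it stays at whatever angle it is left. Off, its left half (+y of the printer) lies level and its right half (-y) stands up; about 2 to 4 N down on the outer part of the raised half turns it, and at 0.40 (hard stop) that half lies level and the other stands up; a finger that overlaps the other half by several mm stops it short.
- rocker_pivot (a point): Bottom of the V between the two halves of the rocker, fixed to the printer, 91 mm above the table (6 mm above the deck), at x -98, y +55 mm from the printer's origin. Each half is 17 mm long (along the printer's y) and 26 mm wide; the outer end of the raised half is 7 mm above this point. A flat bezel 42 x 34 mm round the rocker stands 3 mm above the deck. Axes as the printer's.
- feed_key: The round feed key on the right of the printer's deck, 19 mm across, 5 mm proud. Not to be pressed. Origin: centre of its foot, on the deck.
- scale: Electronic price-computing scale, fixed, dark green body 360 deep x 330 wide; stainless pan 230 x 330 mm on top, 110 mm above the table. Origin: on the table, 185 mm behind the front edge, at mid-width. Its x axis points from front to rear, y to its left. The front part is a panel that rises from 42 mm at the front edge to 87 mm at 145 mm behind it (17 degrees) and carries the keypad with a dark display above it.
- print_key (a joint): How far the scale's PRINT key is pushed in, m: 0 up, 0.004 fully down, along the panel's normal. A spring returns it; about 4.5 N holds it fully down.
- print_key_top (a point): Centre of the top face of the PRINT key: the long key, 42 mm (up the slope) x 26 mm, at the lower right corner of the keypad, 6 mm proud of the panel; all other keys are 18 x 22 mm. Moves with the key. Its x axis runs up the slope, y to the left, z out of the panel. The nearest other keys begin 27 mm up the slope and 59 mm to the left of this point.
- keypad: All the other keys of the scale (none to be pressed): 18 x 22 mm, 6 mm proud, four rows up the slope, spread from 40 mm above PRINT to the far left of the panel. Origin: on the panel, at mid-width, 58 mm up the slope from the front edge; axes as the PRINT key's.
- tray: Loose shallow enamel tray, cream with a blue rim, 180 x 242 x 28 mm, on the scale's pan. Origin: centre of its underside.
- pack_a: Loose brown snack pack, 110 x 45 x 22 mm, in the tray. Origin: centre of its underside.
- pack_b: A second snack pack like it, in the tray.
- label_roll: Loose spare roll of labels, 76 mm across, 50 mm high, standing on end in front of the printer. Origin: centre of its underside.
- marker: Loose marker pen, 120 x 15 x 15 mm, lying in the gap between scale and printer. Origin: middle of its underside.
- cutter: Loose box cutter, 160 x 24 x 17 mm, lying in front of the printer. Origin: middle of its underside.
- tea_jar: Loose lidded tea jar, 72 mm across, 150 mm high, at one end of the work area. Origin: centre of its underside.
- gift_box: Loose red gift box, 190 x 85 x 45 mm, at the other end. Origin: centre of its underside.

How it is judged:
By the outcome, as a careful person would: the job done as asked, in the order asked, and still so for the second after the job is handed in, with the robot touching nothing.
It also fails if it takes over 46 s, if anything falls off the work surface, if the arm or the gripper's body presses on something with over 40 N, if the wrist force passes 120 N, or if a joint passes its speed limit or range.

## Working session

There is one attempt and no reset: what is moved stays moved. The work goes in short steps, Python scripts to look and compute and a shell command to move; the robot and the scene stay as the last step left them, time stands still between calls to the robot, and variables do not carry over. Pictures are saved under pics/ and viewed, at most 10 in all, crops included, and the job is handed in when it is done.

```bash
mkdir -p pics; python3 - <<'E'
from workcell import arm
import cv2,numpy as np
np.set_printoptions(precision=4,suppress=True)
print(arm.tips_ahead, arm.state()['clock'],arm.state()['ee_rot'],arm.state()['grip_width'])
for n in ['top','side']:
    im=arm.camera(n); cv2.imwrite(f'pics/{n}0.png',im)
    c=arm.calibration(n); print(n,{k:v for k,v in c.items()})
print(arm.calibration('wrist'))
E
```

```text
0.0783 0.0 [[ 0.9331  0.3596 -0.0004]
 [ 0.3596 -0.9331  0.001 ]
 [-0.     -0.0011 -1.    ]] 0.09134270026961105
top {'fx': 363.2182536878054, 'fy': 363.2182536878054, 'cx': 315.74854437186815, 'cy': 207.6727449797286, 'pose': array([[ 0.027 ,  0.9924, -0.1204,  0.4351],
       [-0.9996,  0.0259, -0.0104, -0.013 ],
       [-0.0072,  0.1206,  0.9927,  1.1094],
       [ 0.    ,  0.    ,  0.    ,  1.    ]])}
side {'fx': 390.2524979663763, 'fy': 390.2524979663763, 'cx': 315.1108646976621, 'cy': 195.74539562876012, 'pose': array([[-0.7897,  0.3073, -0.531 ,  0.0129],
       [-0.6134, -0.3775,  0.6937,  0.738 ],
       [ 0.0127,  0.8735,  0.4866,  0.6402],
       [ 0.    ,  0.    ,  0.    ,  1.    ]])}
{'fx': 299.66771284007245, 'fy': 299.66771284007245, 'cx': 318.8443777295437, 'cy': 200.3429209284057, 'mount': array([[-0.0006,  0.9726,  0.2325,  0.0645],
       [ 1.    ,  0.0008, -0.0005, -0.0007],
       [-0.0006,  0.2325, -0.9726, -0.0928],
       [ 0.    ,  0.    ,  0.    ,  1.    ]])}
```

View pics/top0.png

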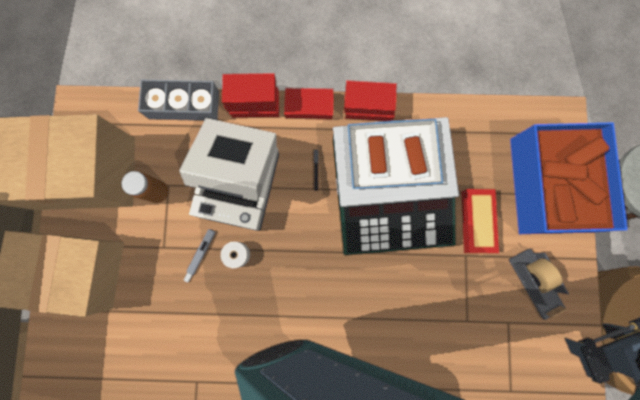

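View pics/side0.png

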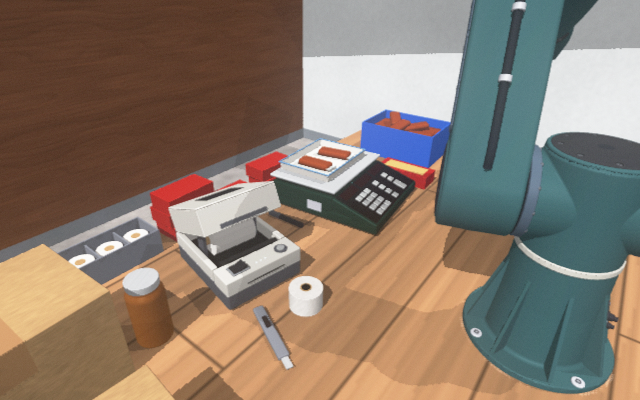

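The top view shows the printer at about (232,172) with its deck at (225,208), and the scale at (398,185) with its keypad around (400,230). I'll enlarge both areas.

```bash
cat > h.py <<'E'
from workcell import arm
import cv2,numpy as np
np.set_printoptions(precision=4,suppress=True)
def cam(n,st=None):
    c=arm.calibration(n)
    if 'pose' in c: T=c['pose']
    else:
        st=st or arm.state(); W=np.eye(4); W[:3,:3]=st['ee_rot']; W[:3,3]=st['ee_pos']; T=W@c['mount']
    return c,T
def back(n,u,v,z,T=None):
    c=arm.calibration(n); T=cam(n)[1] if T is None else T
    d=T[:3,:3]@np.array([(u-c['cx'])/c['fx'],-(v-c['cy'])/c['fy'],-1]); o=T[:3,3]
    return o+d*(z-o[2])/d[2]
def proj(n,P,T=None):
    c=arm.calibration(n); T=cam(n)[1] if T is None else T
    p=(np.atleast_2d(P)-T[:3,3])@T[:3,:3]
    return np.c_[c['cx']-c['fx']*p[:,0]/p[:,2], c['cy']+c['fy']*p[:,1]/p[:,2]]
E
python3 - <<'E'
from h import *
im=cv2.imread('pics/top0.png')
a=cv2.resize(im[180:260,170:300],None,fx=6,fy=6,interpolation=cv2.INTER_CUBIC)
b=cv2.resize(im[195:265,330:470],None,fx=5.571,fy=5.571,interpolation=cv2.INTER_CUBIC)[:, :780]
a=cv2.resize(im[175:235,170:300],(780,300),interpolation=cv2.INTER_CUBIC) if 0 else cv2.resize(im[180:230,170:300],(780,300),interpolation=cv2.INTER_CUBIC)
b=cv2.resize(im[207:257,335:465],(780,300),interpolation=cv2.INTER_CUBIC)
cv2.imwrite('pics/crop.png',np.vstack([a,b]))
for n in ['printer','rocker','feed_key','scale','print_key','printer_lid']:
  for cm in ['top','side']:
    for r in arm.masks_of(n,cm)[:2]:
        ys,xs=np.nonzero(r['pixels']); print(n,cm,round(r['p'],2),r['bbox'],xs.mean(),ys.mean())
E
```

```text
printer top 0.65 [179.4, 118.6, 99.9, 112.1] 230.55962176102173 172.96696549183346
printer side 0.83 [170.1, 183.4, 130.4, 124.2] 235.2572504708098 241.27608286252354
rocker top 0.5 [198.6, 202.2, 7.0, 12.9] 205.25 208.15151515151516
rocker side 0.56 [230.6, 255.3, 19.8, 16.5] 237.67924528301887 266.5157232704403
feed_key top 0.54 [361.4, 213.5, 70.5, 33.7] 386.4726749760307 231.64333652924256
feed_key side 0.36 [392.2, 177.8, 14.6, 12.4] 399.9583333333333 183.3125
scale top 0.8 [331.5, 118.6, 126.0, 136.3] 395.5808172410114 205.3063053451403
scale side 0.64 [264.9, 148.6, 150.3, 83.9] 348.68765547263683 192.92646144278606
print_key top 0.67 [429.1, 231.0, 5.1, 12.8] 430.0689655172414 237.24137931034483
print_key side 0.64 [396.1, 182.1, 10.2, 6.6] 399.93548387096774 183.29032258064515
printer_lid top 0.56 [180.9, 118.0, 97.0, 79.1] 229.06591270542498 158.86905813748012
printer_lid top 0.31 [185.7, 232.1, 30.2, 49.1] 199.17291666666668 253.10416666666666
printer_lid side 0.75 [167.6, 180.5, 114.2, 54.7] 224.6652998462327 207.86212198872374
```

View pics/crop.png

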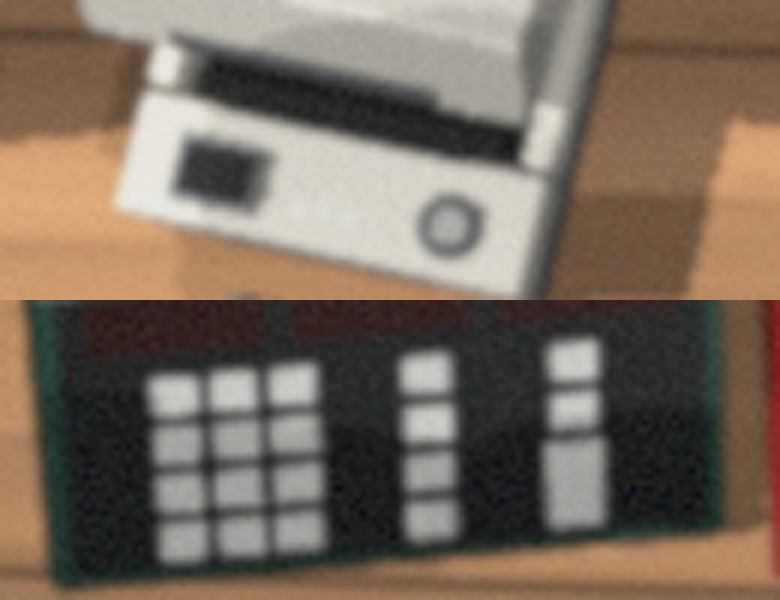

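```bash
python3 - <<'E'
from h import *
from scipy.optimize import least_squares
# printer: local corners at z .085, feed key unknown
px=np.array([[189.7,214.5],[256.7,229.2],[261.3,209.7],[194.7,195.3],[206.7,208.7]])
loc=np.array([[-.125,.1,.085],[-.125,-.1,.085],[-.065,-.1,.085],[-.065,.1,.085],[-.098,.055,.089]])
def W(q,l):
    c,s=np.cos(q[2]),np.sin(q[2]); return np.c_[q[0]+c*l[:,0]-s*l[:,1],q[1]+s*l[:,0]+c*l[:,1],l[:,2]]
# side: rocker centroid 
f=lambda q:np.r_[(proj('top',W(q,loc))-px).ravel(),0.5*(proj('side',W(q,loc[4:]))-[238,267]).ravel()]
r=least_squares(f,[.6,.25,0]); print('printer',r.x,r.fun.round(1)); q=r.x
print('hinge,pivot,raised end',W(q,np.array([[.115,0,.09],[-.098,.055,.091],[-.098,.038,.098]])))
print('feed',back('top',245,217.5,.09))
for a in [0,.38,.45,.55]:
    c,s=np.cos(a),np.sin(a)
    ls=[[.115-.145*c-.065*s*1,0,.09-0+.065*c+.145*s],[.115-.183*c-.065*s,0.1,.09+.065*c+.183*s],[.115-.183*c-.065*s,-0.1,.09+.065*c+.183*s]]
    P=W(q,np.array(ls)); print(a,P[0],proj('top',P).ravel().round(),proj('side',P).ravel().round())
# scale
spx=np.array([[344.5,254.5],[454.7,244.5]]); 
sl=np.array([[-.185,.165,.042],[-.185,-.165,.042]])
g=lambda q:(proj('top',W(q,sl))-spx).ravel()
r=least_squares(g,[.6,-.2,0]); print('scale',r.x,r.fun.round(1)); s=r.x
for z in [.054,.058,.062]:
    p=back('top',431,237.7,z); d=np.array([[np.cos(s[2]),np.sin(s[2])],[-np.sin(s[2]),np.cos(s[2])]])@(p[:2]-s[:2]); 
    print(p,'local',d,'expected z',.042+np.tan(np.radians(17.2))*(d[0]+.185)+.006/np.cos(.3), proj('side',p))
E
```

```text
printer [ 0.6335  0.2357 -0.1894] [-0.8  0.3  0.6  0.7  0.9 -0.4 -0.4 -0.9 -0.5  0.1  0.6 -0.1]
hinge,pivot,raised end [[0.7464 0.2141 0.09  ]
 [0.5476 0.3082 0.091 ]
 [0.5444 0.2915 0.098 ]]
feed [0.5256 0.1965 0.09  ]
0 [0.604  0.2414 0.155 ] [225. 186. 185. 191. 258. 207.] [242. 220. 210. 244. 286. 212.]
0.38 [0.5905 0.244  0.2041] [219. 187. 175. 191. 253. 209.] [243. 203. 209. 220. 289. 190.]
0.45 [0.5904 0.244  0.2116] [218. 187. 173. 190. 252. 208.] [243. 200. 208. 216. 288. 186.]
0.55 [0.5917 0.2438 0.2212] [217. 186. 171. 188. 251. 206.] [242. 196. 207. 210. 287. 180.]
scale [ 0.6319 -0.2279  0.1173] [-1.2  0.1  1.2 -0.2]
[ 0.4843 -0.3374  0.054 ] local [-0.1594 -0.0915] expected z 0.05620129488669039 [[400.3386 183.8992]]
[ 0.4842 -0.3362  0.058 ] local [-0.1595 -0.0903] expected z 0.056188501063803756 [[400.3621 182.9653]]
[ 0.484 -0.335  0.062] local [-0.1595 -0.089 ] expected z 0.05617570724091713 [[400.3857 182.0271]]
```

```bash
python3 -m crank '[[0.32,0.74,0.5,-0.35],[0.32,0.74,0.5,-0.35],[0.32,0.74,0,-0.35],[0.32,0.74,0,-0.35],[0.32,0.74,0,-0.35],[0.32,0.74,0,-0.35],[0.32,0.74,0,-0.35],[0.32,0.74,0,-0.35],[0.32,0.74,0,-0.35],[0.32,0.74,0,-0.35],[0.32,0.74,0,-0.35],[0.32,0.74,0,-0.35],[0.32,0.74,0,-0.35],[0.32,0.74,0,-0.35],[0.32,0.74,0,-0.35],[0.32,0.74,0,-0.35],[0.32,0.74,0,-0.35],[0.32,0.74,0,-0.35],[0.32,0.74,0,-0.35],[0.32,0.74,0,-0.35]]' 1 20; python3 -m crank '[[0,0,0,0],[0,0,0,0]]'
python3 - <<'E'
from h import *
st=arm.state(); print(st['clock'],st['ee_pos'],np.arctan2(st['ee_rot'][1,0],st['ee_rot'][0,0]),st['grip_width'],st['wrist_force'],st['qpos'])
im=arm.camera('side'); w=arm.camera('wrist'); cv2.imwrite('pics/s1.png',np.vstack([cv2.resize(im[120:320,120:400],(420,300)),cv2.resize(w,(480,300))[:,:420]]))
E
```

```text
clock: 3.2
ee_pos: [0.6362, 0.2364, 0.3523]
ee_rot: [[0.981, -0.192, 0.0], [-0.192, -0.981, 0.0], [0.0, -0.0, -1.0]]
wrist_force: [0.1, -0.8, -0.0]
grip_width: 0.0003
finger_force: 0.0
clock: 3.45
ee_pos: [0.6354, 0.2346, 0.352]
ee_rot: [[0.982, -0.191, -0.001], [-0.191, -0.982, -0.0], [-0.0, 0.0, -1.0]]
wrist_force: [-0.7, 1.0, -0.5]
grip_width: 0.0006
finger_force: 0.0
3.45 [0.6354 0.2346 0.352 ] -0.1917264309982547 0.0005842840311285275 [-0.7292  1.0305 -0.4725] [ 0.3193  0.2832  1.7463 -0.0001  1.1127  2.0818]
```

View pics/s1.png

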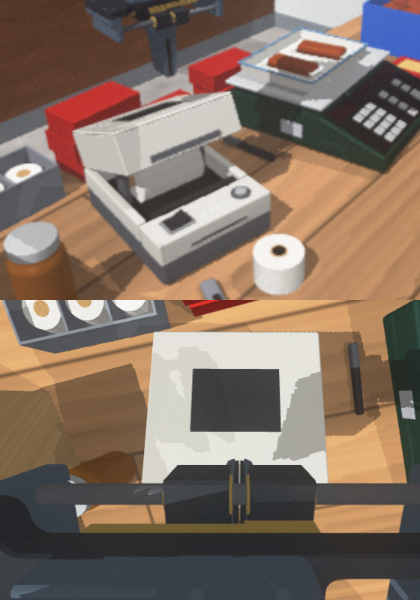

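The side crop shows the gripper straight above the raised lid, square to it; in the wrist view the closed tips at about (239,165) sit on the lid's midline. Now I'll push it down.

```bash
python3 -m crank '[[0,0,-0.25,0],[0,0,-0.25,0],[0,0,-0.25,0],[-0.04,0.01,-0.25,0],[-0.04,0.01,-0.2,0],[-0.04,0.01,-0.2,0],[-0.04,0.01,-0.15,0],[-0.04,0.01,-0.15,0],[-0.04,0.01,-0.1,0],[-0.04,0.01,-0.1,0],[0,0,-0.05,0],[0,0,0,0]]'; python3 -m crank '[[0,0,-0.05,0],[0,0,0,0]]';  python3 -m crank '[[0,0,-0.05,0],[0,0,0,0]]'
```

```text
clock: 5.05
ee_pos: [0.619, 0.239, 0.2351]
ee_rot: [[0.982, -0.191, 0.0], [-0.191, -0.982, -0.0], [0.0, 0.0, -1.0]]
wrist_force: [-0.1, 0.5, 0.0]
grip_width: 0.0006
finger_force: 0.0
clock: 5.3
ee_pos: [0.6193, 0.2391, 0.2335]
ee_rot: [[0.982, -0.191, 0.001], [-0.191, -0.982, 0.0], [0.001, -0.0, -1.0]]
wrist_force: [-6.0, -1.7, 14.7]
grip_width: 0.0001
finger_force: 7.2
clock: 5.55
ee_pos: [0.6194, 0.2392, 0.2333]
ee_rot: [[0.982, -0.191, 0.0], [-0.191, -0.982, 0.0], [0.0, -0.0, -1.0]]
wrist_force: [-23.1, -8.4, 48.7]
grip_width: 0.0006
finger_force: 24.5
```

```bash
python3 -m crank '[[0,0,0.5,0],[0,0,0.8,0],[-0.5,0.15,0.3,0],[-0.6,0.2,0,0],[-0.6,0.2,0,0],[-0.6,0.2,0,0],[0,0,0,0],[0,0,0,0],[0,0,0,0]]'
python3 - <<'E'
from h import *
st=arm.state(); T=cam('wrist',st)[1]; w=arm.camera('wrist'); im=arm.camera('side')
print(st['ee_pos'],st['wrist_force']); np.save('Tw1.npy',T)
q=[.6335,.2357,-.1894]; c,s=np.cos(q[2]),np.sin(q[2])
W=lambda l:np.array([q[0]+c*l[0]-s*l[1],q[1]+s*l[0]+c*l[1],l[2]])
for l in [(-.098,.055,.091),(-.098,.038,.098),(-.068,.1,.155),(-.068,-.1,.155),(-.125,.1,.085),(-.125,-.1,.085)]: print(l,proj('wrist',W(l),T),proj('side',W(l)))
cv2.imwrite('pics/w1.png',w)
cv2.imwrite('pics/m2.png',np.vstack([cv2.resize(im[150:310,140:340],(500,400))[:240],w[:, :500]][:1]+[w[50:400,70:570]]))
E
```

```text
clock: 6.68
ee_pos: [0.4817, 0.2838, 0.3253]
ee_rot: [[0.981, -0.192, 0.0], [-0.192, -0.981, 0.0], [0.0, -0.0, -1.0]]
wrist_force: [0.3, 1.0, 0.8]
grip_width: 0.0006
finger_force: 0.0
[0.4817 0.2838 0.3253] [0.2911 1.0093 0.8127]
(-0.098, 0.055, 0.091) [[284.7304 132.9486]] [[239.0346 266.0745]]
(-0.098, 0.038, 0.098) [[300.2986 132.9693]] [[245.4727 260.3288]]
(-0.068, 0.1, 0.155) [[221.2227  97.3183]] [[210.1172 243.8577]]
(-0.068, -0.1, 0.155) [[461.0574  96.3089]] [[286.4474 211.5087]]
(-0.125, 0.1, 0.085) [[245.369  158.0777]] [[227.4434 283.8129]]
(-0.125, -0.1, 0.085) [[426.3248 157.3378]] [[301.8517 246.3323]]
```

View pics/m2.png

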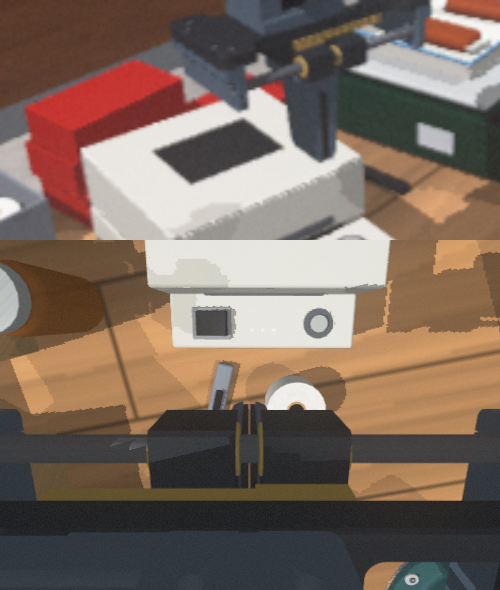

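The lid is shut. In the wrist view the bezel is centred near pixel (283,132), about 1 px from the prediction. I'll measure the bezel more precisely before pressing.

```bash
python3 - <<'E'
from h import *
w=cv2.imread('pics/w1.png'); T=np.load('Tw1.npy')
cv2.imwrite('pics/z1.png',cv2.resize(w[112:162,235:305],(770,550),interpolation=cv2.INTER_CUBIC))
g=w[124:142].mean((0,2)); print(g[255:312].round())
E
```

```text
[209. 209. 209. 208. 208. 208. 205. 176. 151. 147. 124.  85.  69.  69.
  71.  72.  73.  73.  73.  73.  73.  73.  73.  73.  73.  73.  74.  75.
  75.  75.  76.  76.  76.  77.  77.  77.  78.  79.  78.  78.  66.  59.
  86. 111. 117. 115. 137. 154. 159. 172. 194. 223. 229. 229. 229. 229.
 229.]
```

View pics/z1.png

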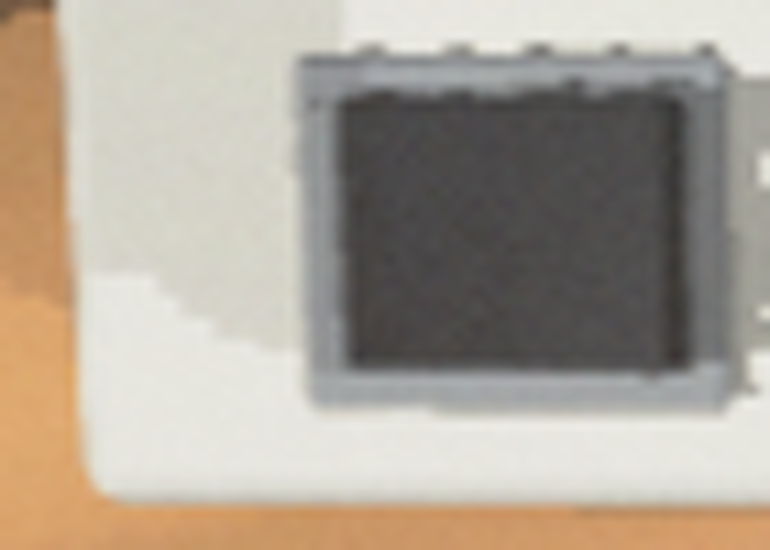

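```bash
python3 - <<'E'
from h import *
T=np.load('Tw1.npy'); p=back('wrist',282.0,133.0,.088,T); L=back('wrist',262.7,133,.088,T);R=back('wrist',301.2,133,.088,T)
print(p,np.linalg.norm(L-R))
a=-.1915; ex=np.array([np.cos(a),np.sin(a)]); ey=np.array([-ex[1],ex[0]])
t=p[:2]-.005*ex-.018*ey; e=arm.state()['ee_pos']; print('target',t,'units',(t-e[:2])/.06, 'dz to .169',(.1693-e[2])/.06)
E
```

```text
[0.5481 0.3114 0.088 ] 0.04137859730115813
target [0.5398 0.2947] units [0.9715 0.1821] dz to .169 -2.5966424956593097
```

```bash
python3 -m crank '[[0.5,0.1,0,0],[0.47,0.08,-0.2,0],[0,0,-0.5,0],[0,0,-0.5,0],[0,0,-0.5,0],[0,0,-0.3,0],[0,0,-0.2,0],[0,0,-0.1,0],[0,0,0,0],[0,0,0,0]]'; python3 -m crank '[[0,0,-0.05,0],[0,0,-0.05,0],[0,0,-0.05,0],[0,0,-0.05,0],[0,0,0,0]]'; python3 -m crank '[[0,0,-0.04,0],[0,0,0,0]]'
```

```text
clock: 8.02
ee_pos: [0.5394, 0.295, 0.188]
ee_rot: [[0.982, -0.191, 0.001], [-0.191, -0.982, 0.0], [0.001, -0.001, -1.0]]
wrist_force: [0.7, -0.2, -0.1]
grip_width: 0.0004
finger_force: 0.0
clock: 8.65
ee_pos: [0.539, 0.2947, 0.175]
ee_rot: [[0.982, -0.191, -0.0], [-0.191, -0.982, -0.0], [-0.0, 0.0, -1.0]]
wrist_force: [0.6, 0.2, -1.0]
grip_width: 0.0005
finger_force: 0.0
clock: 8.9
ee_pos: [0.5391, 0.2948, 0.1727]
ee_rot: [[0.982, -0.191, -0.0], [-0.191, -0.982, -0.0], [-0.0, 0.0, -1.0]]
wrist_force: [0.2, -0.0, 1.0]
grip_width: 0.0005
finger_force: 0.3
```

Tips are at 94.4 mm and turning the rocker; I'll continue to the stop at 91 mm.

```bash
python3 -m crank '[[0,0,-0.03,0],[0,0,-0.03,0],[0,0,0,0]]'; python3 -m crank '[[0,0,-0.03,0],[0,0,0,0]]';  python3 -m crank '[[0,0,-0.03,0],[0,0,0,0]]'
```

```text
clock: 9.28
ee_pos: [0.5392, 0.2948, 0.1695]
ee_rot: [[0.982, -0.191, -0.0], [-0.191, -0.982, -0.0], [-0.0, 0.0, -1.0]]
wrist_force: [-2.6, -3.6, 7.7]
grip_width: 0.0003
finger_force: 3.9
clock: 9.52
ee_pos: [0.5394, 0.2948, 0.1691]
ee_rot: [[0.982, -0.191, -0.0], [-0.191, -0.982, -0.0], [-0.0, 0.0, -1.0]]
wrist_force: [-10.6, -7.5, 29.4]
grip_width: 0.0001
finger_force: 15.0
clock: 9.78
ee_pos: [0.5395, 0.2949, 0.1686]
ee_rot: [[0.982, -0.191, -0.0], [-0.191, -0.982, -0.0], [-0.0, 0.0, -1.0]]
wrist_force: [-17.9, -12.2, 51.7]
grip_width: 0.0005
finger_force: 26.1
```

```bash
python3 -m crank '[[0,0,0.3,0],[0,0,0.7,0],[0,0,0.8,0],[-0.47,-0.08,0.8,0],[-0.5,-0.1,0.1,0],[0,0,0,0],[0,0,0,0],[0,0,0,0]]'
python3 - <<'E'
from h import *
st=arm.state(); T=cam('wrist',st)[1]; w=arm.camera('wrist'); im=arm.camera('side')
np.save('Tw2.npy',T); cv2.imwrite('pics/w2.png',w); cv2.imwrite('pics/s2.png',im)
cv2.imwrite('pics/z2.png',np.vstack([cv2.resize(w[112:162,235:305],(420,300),interpolation=cv2.INTER_CUBIC),cv2.resize(im[240:290,215:285],(420,300),interpolation=cv2.INTER_CUBIC)]))
E
```

```text
clock: 10.78
ee_pos: [0.4814, 0.2841, 0.327]
ee_rot: [[0.982, -0.191, -0.001], [-0.191, -0.982, -0.0], [-0.001, 0.0, -1.0]]
wrist_force: [0.4, 0.7, -0.0]
grip_width: 0.0004
finger_force: 0.0
```

View pics/z2.png

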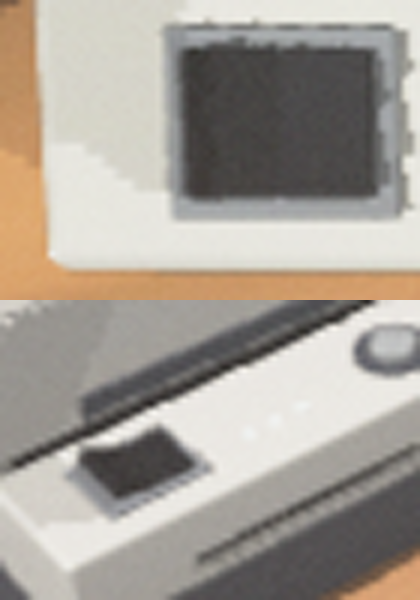

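The side and wrist crops show the rocker's left half now raised and its right half level, so the printer is on. The tips also reached 90.8 mm at the hard stop. Next is the scale.

```bash
python3 -m crank '[[0,-0.75,0,0.28],[0,-0.75,0,0.28],[0,-0.75,0,0.28],[0,-0.75,0,0.28],[0,-0.75,0,0.28],[0,-0.75,0,0.28],[0,-0.75,0,0.28],[0,-0.75,0,0.28],[0,-0.75,0,0.28],[0,-0.75,0,0.28],[-0.3,-0.75,0,0.28],[-0.3,-0.75,0,0.28],[-0.3,-0.75,-0.2,0.28],[-0.3,-0.75,-0.2,0.28],[0,0,0,0],[0,0,0,0],[0,0,0,0]]'
python3 - <<'E'
from h import *
st=arm.state(); T=cam('wrist',st)[1]; w=arm.camera('wrist')
np.save('Tw3.npy',T); cv2.imwrite('pics/w3.png',w); print(st['ee_pos'],np.arctan2(st['ee_rot'][1,0],st['ee_rot'][0,0]))
print(proj('wrist',[.484,-.336,.056],T))
cv2.imwrite('pics/z3.png',cv2.resize(w[60:200,220:420],(800,560),interpolation=cv2.INTER_CUBIC))
E
```

```text
clock: 13.0
ee_pos: [0.4094, -0.3453, 0.3038]
ee_rot: [[0.993, 0.122, 0.0], [0.122, -0.993, 0.0], [0.0, 0.0, -1.0]]
wrist_force: [-0.1, 1.0, -0.1]
grip_width: 0.0007
finger_force: 0.0
[ 0.4094 -0.3453  0.3038] 0.12229091737145897
[[319.0854 118.6104]]
```

View pics/z3.png

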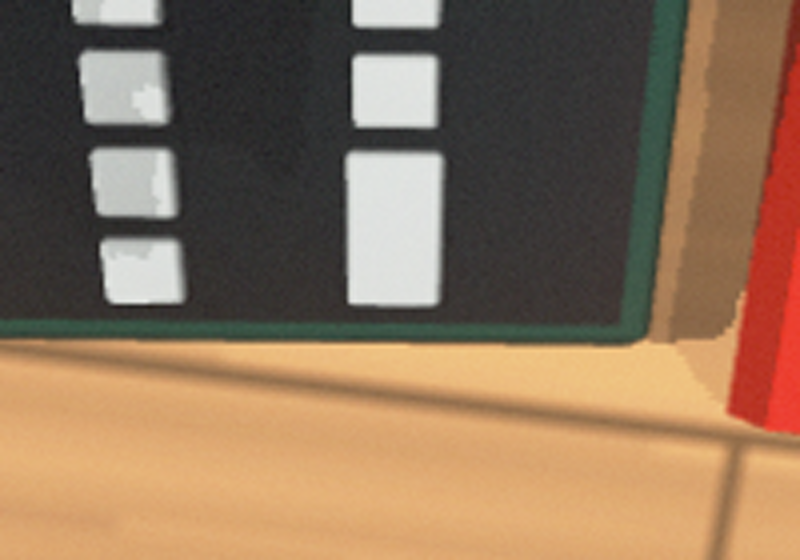

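The PRINT key's centre is at about pixel (318.6,117), which matches the estimate of (0.485,-0.336); it is square with the tool. I'll aim 5 mm downslope, hover, then press.

```bash
python3 -c "
from h import *
print(back('wrist',318.6,117.2,.056,np.load('Tw3.npy')))"; python3 -m crank '[[0.6,0.07,0,0],[0.58,0.07,-0.3,0],[0,0,-0.7,0],[0,0,-0.7,0],[0,0,-0.5,0],[0,0,-0.3,0],[0,0,0,0],[0,0,0,0]]'; python3 -m crank '[[0,0,-0.1,0],[0,0,-0.1,0],[0,0,-0.05,0],[0,0,0,0]]'
```

```text
[ 0.4854 -0.3353  0.056 ]
clock: 14.05
ee_pos: [0.4803, -0.3379, 0.1548]
ee_rot: [[0.993, 0.121, 0.001], [0.121, -0.993, -0.001], [0.001, 0.001, -1.0]]
wrist_force: [1.7, 0.4, -0.1]
grip_width: 0.0002
finger_force: 0.0
clock: 14.55
ee_pos: [0.4797, -0.3376, 0.1385]
ee_rot: [[0.993, 0.121, -0.0], [0.121, -0.993, 0.0], [-0.0, -0.0, -1.0]]
wrist_force: [-1.0, 0.5, 2.3]
grip_width: 0.0002
finger_force: 0.8
```

```bash
python3 -m crank '[[0,0,-0.04,0],[0,0,-0.03,0],[0,0,0,0]]'; python3 -m crank '[[0,0,-0.02,0],[0,0,0,0],[0,0,0,0]]'
```

```text
clock: 14.92
ee_pos: [0.4802, -0.3378, 0.135]
ee_rot: [[0.993, 0.121, 0.001], [0.121, -0.993, -0.0], [0.001, 0.001, -1.0]]
wrist_force: [0.5, 3.7, 10.2]
grip_width: 0.0005
finger_force: 4.7
clock: 15.3
ee_pos: [0.4803, -0.3378, 0.1344]
ee_rot: [[0.993, 0.121, 0.001], [0.121, -0.993, -0.0], [0.001, 0.001, -1.0]]
wrist_force: [-2.6, 5.4, 20.2]
grip_width: 0.0006
finger_force: 9.8
```

```bash
python3 -m crank '[[0,0,-0.02,0],[0,0,0,0],[0,0,0,0],[0,0,0.2,0],[0,0,0.6,0],[0,0,0.8,0],[-0.5,0,0.8,0],[-0.5,0,0.3,0],[0,0,0,0],[0,0,0,0],[0,0,0,0],[0,0,0,0]]'
python3 - <<'E'
from h import *
im=arm.camera('side'); t=arm.camera('top')
cv2.imwrite('pics/end.png',np.vstack([cv2.resize(im[130:330,130:450],(480,300)),cv2.resize(t[100:300,120:500],(480,253))]))
E
```

```text
clock: 16.8
ee_pos: [0.42, -0.3374, 0.2933]
ee_rot: [[0.993, 0.122, -0.001], [0.122, -0.993, 0.001], [-0.001, -0.001, -1.0]]
wrist_force: [0.4, -0.5, -0.7]
grip_width: 0.0006
finger_force: 0.0
```

View pics/end.png

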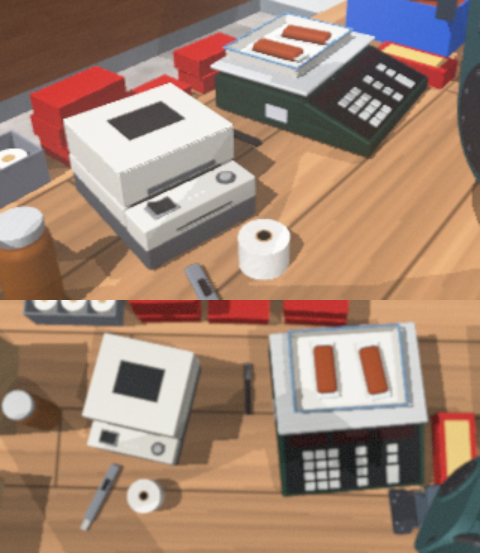

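The final views show the lid shut at (150,140), the rocker switched over at (160,205), the PRINT key up, and the tray and loose items where they were.

```bash
python3 -c "
from workcell import arm
print(arm.finish_job())"
```

```text
the job is handed in; nothing more can be done
None
```

I shut the printer lid against its stop, pressed the rocker to on, and pressed the PRINT key down to its stop and released it, in that order; the job was handed in at about 17 s of the 46 s allowed, and the final camera views show nothing else moved.

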